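Shut and clip the hinged lid of the clear tea box

TASK

The clear box with the tea canister in it stands open in the yard. Fold its blue lid down onto the box, and fold the white clip down over the front and press it home until it snaps, so that the lid stays shut on its rubber seal. Be gentle: do not slam the lid or lean hard on the thin plastic, and leave the tin, the plate and the glass cup where they stand.

Things in the scene. Friction and masses are not known exactly. Their poses are not given: they have to be found in the camera images.
- box: Clear plastic box 120 (x) by 220 (y) by 96 mm high, walls 4 mm, screwed to the deck. Origin at the centre of its underside, z up. Its front (clip side) faces its own -x; the lid hinge runs along its far (+x) rim.
- lid_hinge (a point): Middle of the lid's hinge axis: x = +66, y = 0, z = 104 mm in the box's frame; the axis lies along the box's y. The hinge is stiff (0.28 N m of friction) and holds the lid wherever it is left.
- lid (a joint): Lid angle, rad: 0 = shut, level; home and clipped it reads 0 to 0.012; about 0.02 = resting on the seal unclipped; -0.022 = stop; 1.57 = upright; more = leaning back, away from the clip side. Lid: clear panel in a blue frame, 226 mm wide, 8 mm thick, hinge axis at mid thickness, front edge 138 mm from it. It takes 28 N at most before it cracks.
- lid_edge (a point): Middle of the lid's free front edge, on its outer (upper when shut) face. A rubber seal on the box's front rim meets the lid about 3 mm above the shut height and pushes back with 4.5 N per mm.
- clip (a joint): Angle of the white clip to the lid, rad: 1.57 = in the lid's plane, sticking out past its edge; 0 = folded down square to it. Fully home it stands somewhere between 0 and 0.22: this differs from box to box and is known by feel, it stops hard there. Hinge along the lid's front edge, 141 mm from the lid's hinge axis, slight friction (0.02 N m). It takes 28 N at most before it cracks.
- clip_lip (a point): Middle of the clip's free end, 55 mm from the clip's hinge and 6 mm outward. Clip: flap 80 mm wide along y, 5 mm thick, outer face 6 mm outside its hinge. A thumb lip at the free end stands 13 mm out of the outer face; its upper side is 50 mm from the hinge.
- canister: Stainless tea canister, 63 mm across, 82 mm high, standing in the box; origin at the centre of its underside.
- tin: Empty open octagonal tin, 124 mm across, 88 mm high, standing beside the box; origin at the centre of its underside.
- plate: Red plastic plate, 170 mm across, 16 mm high, on the deck; origin at the centre of its underside.
- cup: Glass cup, 68 mm across, 88 mm high, standing on the plate; origin at the centre of its underside.
- rim (a point): Middle of the box's front rim, outer edge: x = -60, y = 0, z = 96 mm in its frame. Below it is a blue keeper, 72 mm long, set in slots: its 7 mm bead is at z = 81.6 mm, x = -71.5 to -77.5 mm. A bead inside the clip, 26 mm from its hinge, snaps under it, past a hump at a clip angle of 0.2 to 0.45; the lid gives 2 mm for that. Press the clip down by its lip as well as in, 8 to 16 N.
Mind the look-alikes: they are no part of the job. Leave any green or turquoise look-alike of the canister alone.

How it is judged:
By the outcome, as a careful person would: the job done as asked, in the order asked, and still so for the second after the job is handed in, with the robot touching nothing.
It also fails if it takes over 64 s, if anything falls off the work surface, if the arm or the gripper's body presses on something with over 40 N, if the wrist force passes 120 N, or if a joint passes its speed limit or range.

ROBOT

A 7-joint arm with a two-finger parallel gripper is mounted at the origin on the work surface. World frame = base frame: x ahead of the robot, y to its left, z up, the work surface at z = 0. Lengths are in m, angles in rad, forces in N, time in s.
With the tool pointing down it reaches from about 0.35 to 0.9 m from the base axis. Payload 8.1 kg.
Tool frame: the origin (TCP) lies midway between the tips of the shut fingers; the grasp point (between the pads) lies 19 mm behind it; z points along the fingers, y is the line along which they close (so a half turn about z gives the same grasp; the last joint's range is limited). The gripper opens to 92 mm and grips with 3 to 60 N. Pads are 19 mm wide; open, the fingers measure 130 mm over their backs; the gripper's body (75 mm by 190 mm) begins 47 mm behind the grasp point.
Start: joints at [-1.26, 0.434, 0.025, 1.573, -0.012, 1.134, -0.075], TCP at [0.251, 0.572, 0.227] pointing down, gripper open.
Joint ranges: [-2.62, 2.62], [-0.44, 2.09], [-1.27, 1.32], [0.08, 2.57], [-1.32, 4.46], [0.12, 2], [-2.74, 2.74]. Speed limits (rad/s): [2.22, 2.22, 3.01, 3.01, 3.14, 3.14, 3.14].

INTERFACE

Orientations are given as a unit quaternion [x, y, z, w].
In Python, from station import arm gives the robot as it stands. The module is installed in compiled form; this text tells all that it offers.
- The arm moves only by the shell command python3 -m inch 'ROWS'. ROWS is JSON, a list of rows, each an object of numbers: "fingers": the opening, from 0 (shut) to 1 (fully open); "tx", "ty", "tz": the shift along the tool's x, y, z in m; "rx", "ry", "rz": the turn, a rotation vector about the tool's x, y, z in degrees. In form: [{"fingers": .., "tx": .., "ty": .., "tz": .., "rx": .., "ry": .., "rz": ..}, ...]. A call has 1 to 20 rows; each row is the pose to reach, as a shift and turn from the pose commanded when the call began, along the tool's axes at that moment; what a row does not reach only later rows make up. A row lasts 1/10 s, in which the tool goes at most 50 mm and 8.59 degrees, less where a joint would pass 70% of its speed; a pose out of reach is approached as far as the arm can. A call with a gripper value outside its range is refused whole. The fingers move at their own pace and stop on an object; the grip force is fixed at half the most. Time passes only in rows, so rows that repeat a pose let the fingers close. It gives the time, the measured TCP pose, the force, the opening and the grip force at its end, in the units of the state.
- arm.get_obs(): the state, without advancing time (a new reading comes with each control period).
- arm.get_image(name): name is "scene" or "top" or "wrist"; returns a dict with "pixels" (420x560x3 uint8, blue, green, red), "fovy" (degrees; the focal length in pixels is half the picture's height over the tangent of half this angle, whatever the lens; pixels are square), "cx", "cy" (the principal point, pixels), "world_from_camera" (4x4, takes a point from camera to world coordinates). Camera axes: x right, y down, z forward; pixel columns grow to the right and rows downward; lengths in m; the calibration is good to about 2 mm. A picture is of the moment at which its call begins. There is no depth.
- arm.job_done(): hands the job in; it is judged then, once.
The state is a dict: "time_s": time; "q": joint angles; "qvel": joint speeds; "tau": joint torques, N m; "tcp_pos": TCP position; "tcp_rot": TCP orientation; "wrist_force": force on the tool from outside, world axes, zero at the start; "ft_torque": the same for the moment, N m; "gripper_width": finger opening in m; "grasp_force": force on a finger pad.
Only numpy, scipy, OpenCV 4.12 (cv2) and the standard library are available. Lean on these libraries where they do the work, as an engineer would, in place of code of your own. Each camera call takes 0.05 s, during which the arm holds its last target. There are 200 camera calls.

## Working session

There is one attempt and no reset: what is moved stays moved. The work goes in short steps, Python scripts to look and compute and a shell command to move; the robot and the scene stay as the last step left them, time stands still between calls to the robot, and variables do not carry over. Pictures are saved under pics/ and viewed, at most 10 in all, crops included, and the job is handed in when it is done.

```bash
mkdir -p pics
python3 - <<'E'
from station import arm
import cv2,pickle
d={}
for n in("scene","top"):
    im=arm.get_image(n); d[n]=im; cv2.imwrite(f"pics/{n}0.png",im["pixels"]); print(n,im["fovy"],im["cx"],im["cy"],im["world_from_camera"].round(3).tolist())
pickle.dump(d,open("im0.pkl","wb"))
o=arm.get_obs(); print(o)
E
```

```text
scene 52.30004118906272 276.2510405653431 210.86240633975734 [[0.554, 0.647, -0.523, 1.215], [0.832, -0.444, 0.332, -0.426], [-0.017, -0.62, -0.785, 1.041], [0.0, 0.0, 0.0, 1.0]]
top 53.483436268384914 273.948867100141 208.5684443254051 [[0.011, -0.986, 0.168, 0.43], [-1.0, -0.01, 0.004, -0.019], [-0.003, -0.168, -0.986, 1.086], [0.0, 0.0, 0.0, 1.0]]
{'time_s': 0.1, 'q': array([-1.2596182 ,  0.43512774,  0.02494309,  1.57400673, -0.01155965,
        1.13401095, -0.07510825]), 'qvel': array([ 0.00145328, -0.0005577 , -0.00092507, -0.00120347, -0.00094079,
        0.0008536 ,  0.00028226]), 'tau': array([ 3.32900774e-03, -6.69123030e+01,  9.88328196e-01, -3.15147865e+01,
       -6.04429864e-02,  3.74682841e-02,  1.57739515e-05]), 'tcp_pos': array([0.25115329, 0.57181093, 0.22603876]), 'tcp_rot': array([ 2.05432355e-01,  9.78671064e-01, -7.00882337e-04, -6.98034269e-05]), 'wrist_force': array([ 0.28953341, -0.21267557, -0.10600625]), 'ft_torque': array([-0.05003421,  0.00687717,  0.03414061]), 'grasp_force': 0.0, 'gripper_width': 0.09199672136594655}
```

View pics/scene0.png

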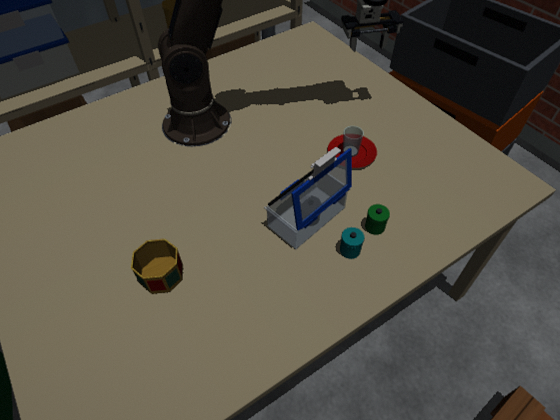

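View pics/top0.png

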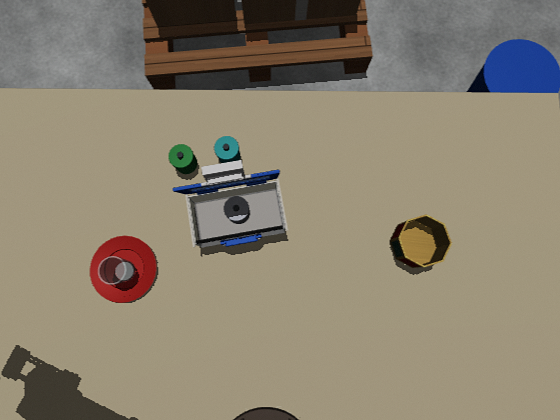

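The top view shows the open box around (238,215), with its blue keeper at (240,240) on the robot side. The lid stands up along (175,190)-(279,174) and the white clip is at (223,171). The black-knobbed canister inside the box is at (236,208). The green (181,157) and turquoise (227,148) look-alikes are behind the lid, the plate and cup are at (123,269), and the tin is at (419,241). Next I'll confirm this with an enlarged crop.

```bash
cat > h.py <<'E'
import numpy as np,cv2,pickle
from scipy.spatial.transform import Rotation as R
def ray(im,u,v):
    f=im["pixels"].shape[0]/2/np.tan(np.radians(im["fovy"]/2)); T=np.array(im["world_from_camera"])
    d=T[:3,:3]@np.array([(u-im["cx"])/f,(v-im["cy"])/f,1]); return T[:3,3],d/np.linalg.norm(d)
def plane(im,u,v,z):
    o,d=ray(im,u,v); return o+d*(z-o[2])/d[2]
def tri(a,pa,b,pb):
    o,d=ray(a,*pa);p,e=ray(b,*pb)
    s=np.linalg.lstsq(np.c_[d,-e],p-o,rcond=None)[0]; x,y=o+d*s[0],p+e*s[1]; return (x+y)/2,np.linalg.norm(x-y)
def proj(im,P):
    f=im["pixels"].shape[0]/2/np.tan(np.radians(im["fovy"]/2)); T=np.array(im["world_from_camera"])
    c=T[:3,:3].T@(np.array(P)-T[:3,3]); return f*c[0]/c[2]+im["cx"],f*c[1]/c[2]+im["cy"]
E
python3 - <<'E'
from h import *
d=pickle.load(open("im0.pkl","rb"))
a=cv2.resize(d["top"]["pixels"][120:260,165:295],None,fx=3,fy=3,interpolation=cv2.INTER_CUBIC)
b=cv2.resize(d["scene"]["pixels"][130:270,255:395],None,fx=3,fy=3,interpolation=cv2.INTER_CUBIC)
cv2.imwrite("pics/crop0.png",np.hstack([a,b]))
for n in d:
    hsv=cv2.cvtColor(d[n]["pixels"],cv2.COLOR_BGR2HSV); m=cv2.inRange(hsv,(108,150,60),(125,255,255))
    k,l,s,c=cv2.connectedComponentsWithStats(m)
    for i in range(1,k):
        if s[i,4]>25:
            q=np.argwhere(l==i)[:,::-1].astype(np.float32); print(n,s[i],cv2.boxPoints(cv2.minAreaRect(q)).round(1).tolist())
E
```

```text
scene [292 148  60  82 767] [[277.1000061035156, 202.89999389648438], [347.8999938964844, 146.3000030517578], [369.5, 173.39999389648438], [298.79998779296875, 230.0]]
top [ 483   39   77   54 3443] [[483.0, 39.0], [559.0, 39.0], [559.0, 92.0], [483.0, 92.0]]
top [251 170  28   8  93] [[251.0, 174.0], [277.8999938964844, 169.3000030517578], [278.3999938964844, 172.60000610351562], [251.60000610351562, 177.1999969482422]]
top [173 184  29   7  93] [[172.60000610351562, 187.60000610351562], [200.39999389648438, 182.8000030517578], [201.0, 186.0], [173.10000610351562, 190.8000030517578]]
top [221 235  40  11 206] [[220.5, 240.39999389648438], [259.70001220703125, 233.5], [260.79998779296875, 239.8000030517578], [221.6999969482422, 246.6999969482422]]
```

View pics/crop0.png

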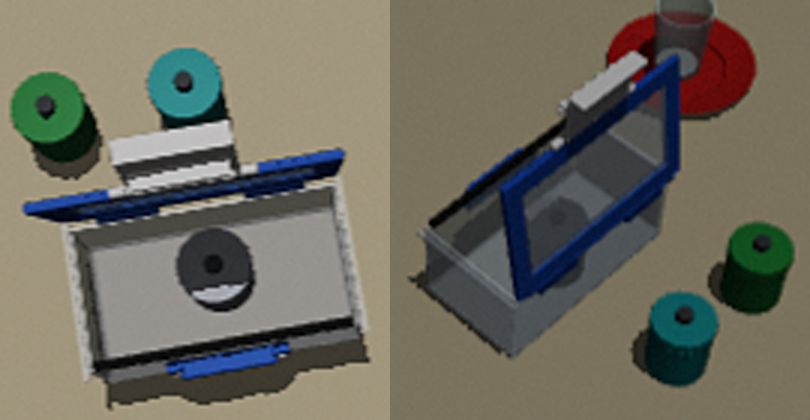

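The crop confirms the grey steel canister with the black knob inside the clear box. The green and turquoise ones stand outside it. Lid corners in the scene view are about (293,192) and (350,150).

Run:
```python
from h import *
d=pickle.load(open("im0.pkl","rb"));t,s=d["top"],d["scene"]
print("lidL",tri(t,(173,188),s,(350,150)));print("lidR",tri(t,(278.5,171),s,(293.3,191.7)))
K=[plane(t,220.5,240.4,.0816),plane(t,259.7,233.5,.0816),plane(t,260.8,239.8,.0816),plane(t,221.7,246.7,.0816)]
print("keeper",np.round(K,4).tolist(),np.linalg.norm(K[0]-K[1]))
for n,u,v in(("FL",88,380),("FR",369,358),("BL",65,228),("BR",345,182)):
    print(n,plane(t,165+u/3,120+v/3,.096).round(4))
print("cupbase",plane(t,123,269,.01),"tin",plane(t,419,241,.088))
```

```text
lidL (array([0.61565887, 0.19620293, 0.23430692]), np.float64(0.0016595294689685078))
lidR (array([ 0.65424617, -0.02140201,  0.24090636]), np.float64(0.00443025848235597))
keeper [[0.5213, 0.1142, 0.0816], [0.539, 0.0199, 0.0816], [0.5238, 0.017, 0.0816], [0.5062, 0.1109, 0.0816]] 0.09600238092412683
FL [0.5045 0.174  0.096 ]
FR [ 0.5242 -0.0482  0.096 ]
BL [0.6269 0.1978 0.096 ]
BR [ 0.6672 -0.028   0.096 ]
cupbase [0.45202414 0.37085329 0.01      ] tin [ 0.52418051 -0.36216897  0.088     ]
```

Run:
```python
from h import *
from station import arm
im=arm.get_image("wrist");o=arm.get_obs()
Rt=R.from_quat(o["tcp_rot"]).as_matrix(); T=np.array(im["world_from_camera"])
print("cam in tool",(Rt.T@(T[:3,3]-o["tcp_pos"])).round(4),(Rt.T@T[:3,:3]).round(3).tolist(),im["fovy"])
print("tool axes (cols) world",Rt.round(3).tolist())
# desired: tool y along box +x, tool z down, yaw 10 deg
ex=np.array([np.cos(np.radians(10)),np.sin(np.radians(10)),0]);z=np.array([0,0,-1.])
for sg in(1,-1):
    y=sg*ex; D=np.c_[np.cross(y,z),y,z]
    print("turn",sg,np.degrees(R.from_matrix(Rt.T@D).as_rotvec()).round(2))
print("shift to view",(Rt.T@(np.array([.50,.08,.45])-o["tcp_pos"])).round(4))
```

```text
cam in tool [ 0.083   0.0011 -0.1582] [[0.001, -0.952, -0.305], [1.0, 0.001, -0.0], [0.001, -0.305, 0.952]] 62.041757730927884
tool axes (cols) world [[-0.916, 0.402, -0.0], [0.402, 0.916, -0.001], [-0.0, -0.001, -1.0]]
turn 1 [-6.000e-02  4.000e-02  5.629e+01]
turn -1 [-4.0000e-02 -7.0000e-02 -1.2371e+02]
shift to view [-0.4256 -0.3506 -0.2234]
```

```bash
python3 -m inch '[{"fingers":0,"tz":-0.05},{"fingers":0,"tz":-0.1},{"fingers":0,"tz":-0.14},{"fingers":0,"tx":-0.04,"ty":-0.024,"tz":-0.174,"rz":5},{"fingers":0,"tx":-0.08,"ty":-0.05,"tz":-0.174,"rz":12},{"fingers":0,"tx":-0.12,"ty":-0.073,"tz":-0.174,"rz":19},{"fingers":0,"tx":-0.16,"ty":-0.097,"tz":-0.174,"rz":26},{"fingers":0,"tx":-0.2,"ty":-0.122,"tz":-0.174,"rz":33},{"fingers":0,"tx":-0.24,"ty":-0.146,"tz":-0.174,"rz":39},{"fingers":0,"tx":-0.28,"ty":-0.17,"tz":-0.174,"rz":45},{"fingers":0,"tx":-0.32,"ty":-0.195,"tz":-0.174,"rz":50},{"fingers":0,"tx":-0.36,"ty":-0.22,"tz":-0.174,"rz":54},{"fingers":0,"tx":-0.4,"ty":-0.244,"tz":-0.174,"rz":56},{"fingers":0,"tx":-0.43,"ty":-0.262,"tz":-0.174,"rz":56.3},{"fingers":0,"tx":-0.448,"ty":-0.273,"tz":-0.174,"rz":56.3},{"fingers":0,"tx":-0.448,"ty":-0.273,"tz":-0.174,"rz":56.3},{"fingers":0,"tx":-0.448,"ty":-0.273,"tz":-0.174,"rz":56.3},{"fingers":0,"tx":-0.448,"ty":-0.273,"tz":-0.174,"rz":56.3}]'
python3 - <<'E'
from h import *
from station import arm
d=pickle.load(open("im0.pkl","rb"));d["w"]=im=arm.get_image("wrist")
o=arm.get_obs();print(o["q"].round(3),o["gripper_width"]);pickle.dump(d,open("im0.pkl","wb"));cv2.imwrite("pics/w1.png",im["pixels"])
E
```

```text
[-1.26   0.435  0.025  1.574 -0.012  1.134 -0.075] 0.09142501212568119$[0]: bad value
```

View pics/w1.png

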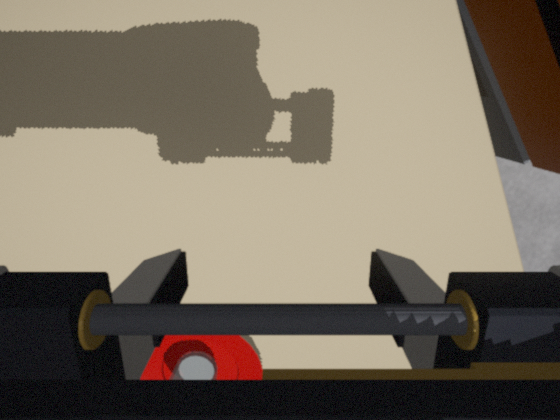

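The picture shows the unmoved start pose: the red plate is at (200,355), and the gripper hides everything below row 250. The call was refused, so I'll give every key in each row.

```bash
python3 -m inch '[{"fingers":0,"tx":0,"ty":0,"tz":-0.05,"rx":0,"ry":0,"rz":0},{"fingers":0,"tx":0,"ty":0,"tz":-0.1,"rx":0,"ry":0,"rz":0},{"fingers":0,"tx":-0.01,"ty":-0.01,"tz":-0.15,"rx":0,"ry":0,"rz":0},{"fingers":0,"tx":-0.04,"ty":-0.03,"tz":-0.18,"rx":0,"ry":0,"rz":5},{"fingers":0,"tx":-0.08,"ty":-0.06,"tz":-0.195,"rx":0,"ry":0,"rz":12},{"fingers":0,"tx":-0.12,"ty":-0.09,"tz":-0.195,"rx":0,"ry":0,"rz":18},{"fingers":0,"tx":-0.16,"ty":-0.12,"tz":-0.195,"rx":0,"ry":0,"rz":24},{"fingers":0,"tx":-0.2,"ty":-0.15,"tz":-0.195,"rx":0,"ry":0,"rz":30},{"fingers":0,"tx":-0.24,"ty":-0.18,"tz":-0.195,"rx":0,"ry":0,"rz":36},{"fingers":0,"tx":-0.28,"ty":-0.21,"tz":-0.195,"rx":0,"ry":0,"rz":42},{"fingers":0,"tx":-0.32,"ty":-0.24,"tz":-0.195,"rx":0,"ry":0,"rz":47},{"fingers":0,"tx":-0.36,"ty":-0.27,"tz":-0.195,"rx":0,"ry":0,"rz":51},{"fingers":0,"tx":-0.4,"ty":-0.3,"tz":-0.195,"rx":0,"ry":0,"rz":54},{"fingers":0,"tx":-0.44,"ty":-0.325,"tz":-0.195,"rx":0,"ry":0,"rz":56},{"fingers":0,"tx":-0.47,"ty":-0.345,"tz":-0.195,"rx":0,"ry":0,"rz":56.3},{"fingers":0,"tx":-0.484,"ty":-0.356,"tz":-0.195,"rx":0,"ry":0,"rz":56.3},{"fingers":0,"tx":-0.484,"ty":-0.356,"tz":-0.195,"rx":0,"ry":0,"rz":56.3},{"fingers":0,"tx":-0.484,"ty":-0.356,"tz":-0.195,"rx":0,"ry":0,"rz":56.3},{"fingers":0,"tx":-0.484,"ty":-0.356,"tz":-0.195,"rx":0,"ry":0,"rz":56.3}]'
python3 - <<'E'
from h import *
from station import arm
d=pickle.load(open("im0.pkl","rb"));d["w"]=im=arm.get_image("wrist")
o=arm.get_obs();print(o["q"].round(3),o["gripper_width"],o["tcp_pos"]);pickle.dump(d,open("im0.pkl","wb"));cv2.imwrite("pics/w2.png",im["pixels"])
E
```

```text
time_s: 2.1
tcp_pos: [0.5509, 0.0531, 0.4216]
tcp_rot: [0.642, 0.767, 0.0, -0.0]
wrist_force: [-0.6, 0.1, 0.1]
gripper_width: 0.0003
grasp_force: 0.0
[-0.594  0.226  0.528  1.435 -0.114  1.512  0.106] 0.0006989618791007862 [0.55083833 0.05319536 0.42170776]
```

View pics/w2.png

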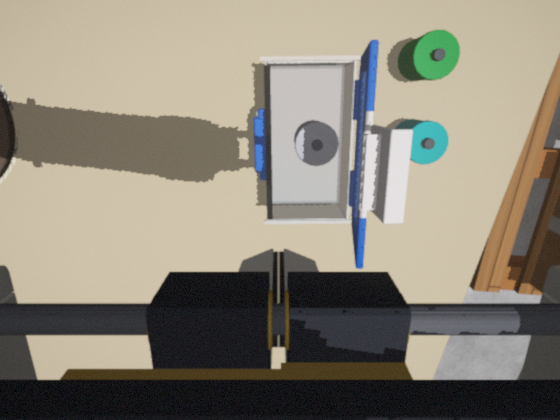

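The wrist view looks down on the box. Rim outer corners are near (261,58), (359,57), (352,221) and (265,222), and the keeper is at (261,145). The lid's free edge runs (374,42)-(361,267), and the white clip at (395,175) sticks up past it.

Run:
```python
from h import *
d=pickle.load(open("im0.pkl","rb"));t,s,w=d["top"],d["scene"],d["w"]
c=[plane(w,*p,.096) for p in((261,58),(359,57),(352,221),(265,222))]
print(np.round(c,4).tolist(),[np.linalg.norm(c[i]-c[i-1]).round(4) for i in range(4)]); C=np.mean(c,0);print("centre",C)
hsv=cv2.cvtColor(w["pixels"],cv2.COLOR_BGR2HSV); m=cv2.inRange(hsv,(105,150,60),(125,255,255))
k,l,st,_=cv2.connectedComponentsWithStats(m)
for i in range(1,k):
    if st[i,4]>40:
        q=np.argwhere(l==i)[:,::-1].astype(np.float32); print(st[i],cv2.boxPoints(cv2.minAreaRect(q)).round(1).tolist())
for n,pw,pt,ps in(("lid+y",(374,42),(173,188),(350,150)),("lid-y",(361,267),(278.5,171),(293.3,191.7))):
    print(n,tri(w,pw,t,pt),tri(w,pw,s,ps))
for n,u,v in (("kp-top",261,109),("kp-bot",262,180)): print(n,plane(w,u,v,.0816))
# clip free end (white) in all views
print("clip tri",tri(w,(410,130),t,(165+112/3,120+142/3)),tri(w,(404,222),t,(165+230/3,120+122/3)))
print("tq",plane(w,428,143,.082),"gr",plane(w,439,54,.082))
```

```text
[[0.5071, 0.1769, 0.096], [0.6303, 0.2002, 0.096], [0.675, -0.0185, 0.096], [0.549, -0.0426, 0.096]] [np.float64(0.2235), np.float64(0.1254), np.float64(0.2231), np.float64(0.1282)]
centre [0.59033345 0.07899414 0.096     ]
[366  41  12  69 475] [[365.6000061035156, 109.0], [370.20001220703125, 40.599998474121094], [377.1000061035156, 41.099998474121094], [372.6000061035156, 109.4000015258789]]
[254 109  10  28 200] [[254.0, 109.0], [263.0, 109.0], [263.0, 136.0], [254.0, 136.0]]
[255 143   9  28 200] [[255.0, 143.0], [263.0, 143.0], [263.0, 170.0], [255.0, 170.0]]
[356 219   9  49 323] [[354.70001220703125, 266.79998779296875], [358.0, 218.60000610351562], [364.8999938964844, 219.10000610351562], [361.6000061035156, 267.29998779296875]]
lid+y (array([0.61367622, 0.1953766 , 0.24009787]), np.float64(0.0022411052411004002)) (array([0.61420842, 0.19660182, 0.23260761]), np.float64(3.314135682859353e-05))
lid-y (array([ 0.65518788, -0.02310845,  0.23850076]), np.float64(0.0027714011285692843)) (array([ 0.65567956, -0.02061466,  0.24249391]), np.float64(0.0014154399796125429))
kp-top [0.5166644  0.11419029 0.0816    ]
kp-bot [0.53427457 0.01575241 0.0816    ]
clip tri (array([0.64749321, 0.12796843, 0.28737424]), np.float64(0.0013895440416062889)) (array([0.66197332, 0.0505493 , 0.29200655]), np.float64(0.0042568252585716716))
tq [0.75660492 0.11014255 0.082     ] gr [0.73548374 0.22408582 0.082     ]
```

Box centre is about (0.590, 0.079) with yaw 10.8°. The lid is at about 80° and its radius of about 136 mm fits the given size. I'll bring the shut fingers behind the lid, beside the clip.

```bash
python3 -m inch '[{"fingers":0,"tx":-0.02,"ty":0.03,"tz":0,"rx":0,"ry":0,"rz":-0.7},{"fingers":0,"tx":-0.04,"ty":0.07,"tz":0,"rx":0,"ry":0,"rz":-0.7},{"fingers":0,"tx":-0.055,"ty":0.11,"tz":0,"rx":0,"ry":0,"rz":-0.7},{"fingers":0,"tx":-0.065,"ty":0.145,"tz":0.02,"rx":0,"ry":0,"rz":-0.7},{"fingers":0,"tx":-0.065,"ty":0.145,"tz":0.06,"rx":0,"ry":0,"rz":-0.7},{"fingers":0,"tx":-0.065,"ty":0.145,"tz":0.1,"rx":0,"ry":0,"rz":-0.7},{"fingers":0,"tx":-0.065,"ty":0.145,"tz":0.14,"rx":0,"ry":0,"rz":-0.7},{"fingers":0,"tx":-0.065,"ty":0.145,"tz":0.17,"rx":0,"ry":0,"rz":-0.7},{"fingers":0,"tx":-0.065,"ty":0.145,"tz":0.195,"rx":0,"ry":0,"rz":-0.7},{"fingers":0,"tx":-0.065,"ty":0.145,"tz":0.21,"rx":0,"ry":0,"rz":-0.7},{"fingers":0,"tx":-0.065,"ty":0.145,"tz":0.21,"rx":0,"ry":0,"rz":-0.7},{"fingers":0,"tx":-0.065,"ty":0.145,"tz":0.21,"rx":0,"ry":0,"rz":-0.7}]'
cat > loc.py <<'E'
from h import *
from station import arm
o=arm.get_obs();b=np.radians(10.8);ex=np.array([np.cos(b),np.sin(b),0]);ey=np.array([-np.sin(b),np.cos(b),0])
p=o["tcp_pos"]-np.array([.655,.0913,.104]);f=o["wrist_force"]
print("t",o["time_s"],"hinge-rel",(p@ex).round(4),(p@ey).round(4),p[2].round(4),"F",(f@ex).round(2),(f@ey).round(2),f[2].round(2),"Tm",o["ft_torque"].round(2))
E
python3 loc.py
python3 - <<'E'
import numpy as np
r,a=.11,.015
for t in range(80,-1,-4):
    c,s=np.cos(np.radians(t)),np.sin(np.radians(t)); print(t,"x %.3f z %.3f"%(-r*c+.004*s+a, r*s+.004*c))
E
```

```text
time_s: 3.35
tcp_pos: [0.7058, 0.0133, 0.2128]
tcp_rot: [0.638, 0.77, 0.0, 0.0]
wrist_force: [1.0, -0.3, 0.6]
gripper_width: 0.0004
grasp_force: 0.0
t 3.35 hinge-rel 0.0353 -0.0861 0.1088 F 0.97 -0.51 0.59 Tm [-0.06 -0.01  0.  ]
80 x -0.000 z 0.109
76 x -0.008 z 0.108
72 x -0.015 z 0.106
68 x -0.022 z 0.103
64 x -0.030 z 0.101
60 x -0.037 z 0.097
56 x -0.043 z 0.093
52 x -0.050 z 0.089
48 x -0.056 z 0.084
44 x -0.061 z 0.079
40 x -0.067 z 0.074
36 x -0.072 z 0.068
32 x -0.076 z 0.062
28 x -0.080 z 0.055
24 x -0.084 z 0.048
20 x -0.087 z 0.041
16 x -0.090 z 0.034
12 x -0.092 z 0.027
8 x -0.093 z 0.019
4 x -0.094 z 0.012
0 x -0.095 z 0.004
```

```bash
python3 -m inch '[{"fingers":0,"tx":0,"ty":-0.01,"tz":0,"rx":0,"ry":0,"rz":0},{"fingers":0,"tx":0,"ty":-0.02,"tz":0,"rx":0,"ry":0,"rz":0},{"fingers":0,"tx":0,"ty":-0.028,"tz":0,"rx":0,"ry":0,"rz":0},{"fingers":0,"tx":0,"ty":-0.035,"tz":0,"rx":0,"ry":0,"rz":0},{"fingers":0,"tx":0,"ty":-0.043,"tz":0.001,"rx":0,"ry":0,"rz":0},{"fingers":0,"tx":0,"ty":-0.05,"tz":0.003,"rx":0,"ry":0,"rz":0},{"fingers":0,"tx":0,"ty":-0.057,"tz":0.006,"rx":0,"ry":0,"rz":0},{"fingers":0,"tx":0,"ty":-0.065,"tz":0.008,"rx":0,"ry":0,"rz":0},{"fingers":0,"tx":0,"ty":-0.072,"tz":0.012,"rx":0,"ry":0,"rz":0},{"fingers":0,"tx":0,"ty":-0.078,"tz":0.016,"rx":0,"ry":0,"rz":0},{"fingers":0,"tx":0,"ty":-0.085,"tz":0.02,"rx":0,"ry":0,"rz":0},{"fingers":0,"tx":0,"ty":-0.091,"tz":0.025,"rx":0,"ry":0,"rz":0},{"fingers":0,"tx":0,"ty":-0.096,"tz":0.03,"rx":0,"ry":0,"rz":0},{"fingers":0,"tx":0,"ty":-0.096,"tz":0.03,"rx":0,"ry":0,"rz":0}]'; python3 loc.py
python3 - <<'E'
from h import *
from station import arm
t=arm.get_image("top");s=arm.get_image("scene")
cv2.imwrite("pics/c3.png",np.hstack([cv2.resize(t["pixels"][120:260,165:295],None,fx=3,fy=3),cv2.resize(s["pixels"][130:270,255:390],None,fx=3,fy=3)]))
E
```

```text
time_s: 4.75
tcp_pos: [0.6096, -0.0051, 0.1807]
tcp_rot: [0.638, 0.77, -0.001, -0.001]
wrist_force: [-0.3, 0.5, -0.3]
gripper_width: 0.0003
grasp_force: 0.0
t 4.75 hinge-rel -0.0627 -0.0862 0.0767 F -0.16 0.58 -0.34 Tm [-0.11  0.06  0.04]
```

View pics/c3.png

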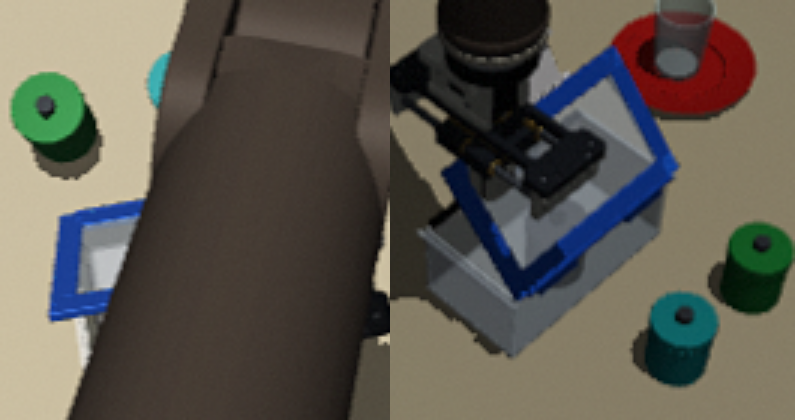

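The lid has come down to about 50° (free edge near (615,50)-(455,175) in the right half), pushed by the fingertips. I'll continue along the arc.

```bash
python3 -m inch '[{"fingers":0,"tx":0,"ty":-0.004,"tz":0.003,"rx":0,"ry":0,"rz":0},{"fingers":0,"tx":0,"ty":-0.009,"tz":0.009,"rx":0,"ry":0,"rz":0},{"fingers":0,"tx":0,"ty":-0.013,"tz":0.015,"rx":0,"ry":0,"rz":0},{"fingers":0,"tx":0,"ty":-0.017,"tz":0.022,"rx":0,"ry":0,"rz":0},{"fingers":0,"tx":0,"ty":-0.021,"tz":0.029,"rx":0,"ry":0,"rz":0},{"fingers":0,"tx":0,"ty":-0.024,"tz":0.036,"rx":0,"ry":0,"rz":0},{"fingers":0,"tx":0,"ty":-0.027,"tz":0.043,"rx":0,"ry":0,"rz":0},{"fingers":0,"tx":0,"ty":-0.028,"tz":0.048,"rx":0,"ry":0,"rz":0},{"fingers":0,"tx":0,"ty":-0.029,"tz":0.052,"rx":0,"ry":0,"rz":0},{"fingers":0,"tx":0,"ty":-0.03,"tz":0.056,"rx":0,"ry":0,"rz":0},{"fingers":0,"tx":0,"ty":-0.03,"tz":0.059,"rx":0,"ry":0,"rz":0},{"fingers":0,"tx":0,"ty":-0.03,"tz":0.062,"rx":0,"ry":0,"rz":0},{"fingers":0,"tx":0,"ty":-0.03,"tz":0.064,"rx":0,"ry":0,"rz":0},{"fingers":0,"tx":0,"ty":-0.03,"tz":0.064,"rx":0,"ry":0,"rz":0}]'; python3 loc.py
```

```text
time_s: 6.25
tcp_pos: [0.5816, -0.0105, 0.1174]
tcp_rot: [0.638, 0.77, -0.0, -0.0]
wrist_force: [-0.5, -0.9, -0.9]
gripper_width: 0.0005
grasp_force: 0.0
t 6.25 hinge-rel -0.0912 -0.0863 0.0134 F -0.62 -0.78 -0.9 Tm [-0.07  0.    0.01]
```

```bash
python3 -m inch '[{"fingers":0,"tx":0,"ty":0,"tz":0.002,"rx":0,"ry":0,"rz":0},{"fingers":0,"tx":0,"ty":0,"tz":0.003,"rx":0,"ry":0,"rz":0},{"fingers":0,"tx":0,"ty":0,"tz":0.004,"rx":0,"ry":0,"rz":0},{"fingers":0,"tx":0,"ty":0,"tz":0.005,"rx":0,"ry":0,"rz":0},{"fingers":0,"tx":0,"ty":0,"tz":0.006,"rx":0,"ry":0,"rz":0},{"fingers":0,"tx":0,"ty":0,"tz":0.006,"rx":0,"ry":0,"rz":0}]'; python3 loc.py
```

```text
time_s: 6.85
tcp_pos: [0.5815, -0.0106, 0.1116]
tcp_rot: [0.638, 0.77, -0.0, -0.0]
wrist_force: [0.4, -0.2, 0.9]
gripper_width: 0.0007
grasp_force: 0.0
t 6.85 hinge-rel -0.0913 -0.0863 0.0076 F 0.36 -0.27 0.89 Tm [-0.09  0.03 -0.03]
```

```bash
python3 -m inch '[{"fingers":0,"tx":0,"ty":0,"tz":0.001,"rx":0,"ry":0,"rz":0},{"fingers":0,"tx":0,"ty":0,"tz":0.001,"rx":0,"ry":0,"rz":0}]'; python3 loc.py
```

```text
time_s: 7.05
tcp_pos: [0.5816, -0.0106, 0.1107]
tcp_rot: [0.638, 0.77, 0.0, 0.0]
wrist_force: [0.1, 0.2, 0.9]
gripper_width: 0.0006
grasp_force: 0.0
t 7.05 hinge-rel -0.0911 -0.0863 0.0067 F 0.18 0.17 0.87 Tm [-0.08  0.04 -0.05]
```

```bash
python3 -m inch '[{"fingers":0,"tx":0,"ty":0,"tz":0.001,"rx":0,"ry":0,"rz":0},{"fingers":0,"tx":0,"ty":0,"tz":0.0015,"rx":0,"ry":0,"rz":0},{"fingers":0,"tx":0,"ty":0,"tz":0.0015,"rx":0,"ry":0,"rz":0}]'; python3 loc.py;  python3 - <<'E'
from h import *
from station import arm
t=arm.get_image("top");s=arm.get_image("scene")
cv2.imwrite("pics/c4.png",np.hstack([cv2.resize(t["pixels"][150:260,165:295],None,fx=3,fy=3),cv2.resize(s["pixels"][150:260,255:390],None,fx=3,fy=3)]))
E
```

```text
time_s: 7.35
tcp_pos: [0.5816, -0.0105, 0.1096]
tcp_rot: [0.638, 0.77, 0.0, 0.0]
wrist_force: [-1.1, 0.7, 6.1]
gripper_width: 0.0007
grasp_force: 2.7
t 7.35 hinge-rel -0.0912 -0.0863 0.0056 F -0.94 0.91 6.06 Tm [-0.11  0.5   0.05]
```

View pics/c4.png

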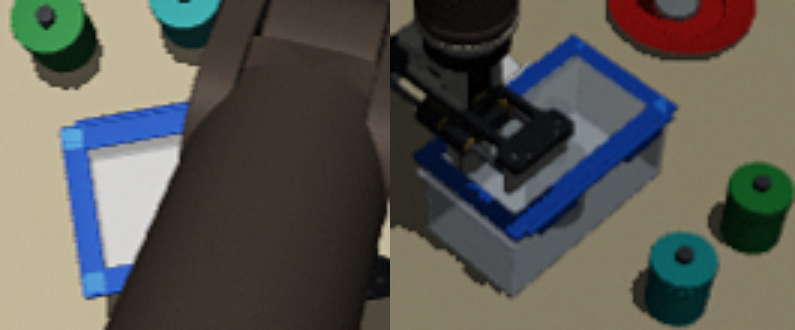

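The lid is down flat on the box (blue frame level in both views), and the fingertip feels about 6 N of seal. Next I'll lift off and look at the clip.

```bash
python3 -m inch '[{"fingers":0,"tx":0,"ty":0,"tz":-0.02,"rx":0,"ry":0,"rz":0},{"fingers":0,"tx":0,"ty":0,"tz":-0.06,"rx":0,"ry":0,"rz":0},{"fingers":0,"tx":0,"ty":0,"tz":-0.1,"rx":0,"ry":0,"rz":0},{"fingers":0,"tx":0.02,"ty":-0.03,"tz":-0.13,"rx":0,"ry":0,"rz":0},{"fingers":0,"tx":0.036,"ty":-0.06,"tz":-0.145,"rx":0,"ry":0,"rz":0},{"fingers":0,"tx":0.036,"ty":-0.07,"tz":-0.145,"rx":0,"ry":0,"rz":0},{"fingers":0,"tx":0.036,"ty":-0.07,"tz":-0.145,"rx":0,"ry":0,"rz":0},{"fingers":0,"tx":0.036,"ty":-0.07,"tz":-0.145,"rx":0,"ry":0,"rz":0}]'; python3 loc.py;  python3 - <<'E'
from h import *
from station import arm
w=arm.get_image("wrist");pickle.dump(w,open("w5.pkl","wb"));cv2.imwrite("pics/w5.png",w["pixels"])
E
```

```text
time_s: 8.25
tcp_pos: [0.5066, 0.0117, 0.2539]
tcp_rot: [0.638, 0.77, 0.0, 0.0]
wrist_force: [0.6, -1.0, -0.5]
gripper_width: 0.0005
grasp_force: 0.0
t 8.25 hinge-rel -0.1607 -0.0504 0.1499 F 0.42 -1.12 -0.48 Tm [-0.03  0.06  0.05]
```

View pics/w5.png

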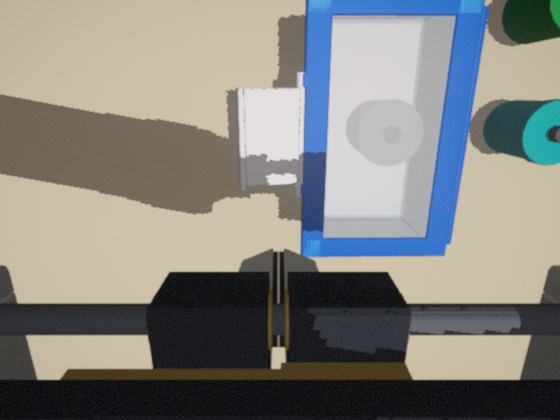

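The lid is shut flat: its blue front edge runs (307,5)-(302,255). The white clip sticks out toward the robot, and its free end with the lip runs (238,88)-(242,188).

Run:
```python
from h import *
w=pickle.load(open("w5.pkl","rb"))
H=np.array([.655,.0913,.104]);b=np.radians(10.8);E=np.array([[np.cos(b),np.sin(b),0],[-np.sin(b),np.cos(b),0],[0,0,1]])
for n,u,v,z in(("edge+",306,5,.110),("edge-",302,255,.110),("backcorner-",446,255,.108),("clipend+",238,88,.11),("clipend-",242,188,.11),("clipend+hi",238,88,.125),("cliph+",303,88,.11),("cliph-",301,188,.11)):
    print(n,(E@(plane(w,u,v,z)-H)).round(4))
```

```text
edge+ [-0.1384  0.0994  0.006 ]
edge- [-0.1373 -0.1111  0.006 ]
backcorner- [ 0.0006 -0.1123  0.004 ]
clipend+ [-0.1927  0.0392  0.006 ]
clipend- [-0.1922 -0.0454  0.006 ]
clipend+hi [-0.1911  0.0389  0.021 ]
cliph+ [-0.1395  0.0391  0.006 ]
cliph- [-0.1395 -0.0454  0.006 ]
```

```bash
python3 -m inch '[{"fingers":0,"tx":0.005,"ty":0,"tz":0,"rx":0,"ry":0,"rz":-8},{"fingers":0,"tx":0.01,"ty":0,"tz":0,"rx":0,"ry":0,"rz":-16},{"fingers":0,"tx":0.015,"ty":0,"tz":0,"rx":0,"ry":0,"rz":-24},{"fingers":0,"tx":0.02,"ty":-0.01,"tz":0,"rx":0,"ry":0,"rz":-32},{"fingers":0,"tx":0.025,"ty":-0.015,"tz":0,"rx":0,"ry":0,"rz":-40},{"fingers":0,"tx":0.03,"ty":-0.015,"tz":0,"rx":0,"ry":0,"rz":-48},{"fingers":0,"tx":0.035,"ty":-0.015,"tz":0,"rx":0,"ry":0,"rz":-56},{"fingers":0,"tx":0.04,"ty":-0.015,"tz":0,"rx":0,"ry":0,"rz":-64},{"fingers":0,"tx":0.045,"ty":-0.015,"tz":0,"rx":0,"ry":0,"rz":-72},{"fingers":0,"tx":0.048,"ty":-0.015,"tz":0.02,"rx":0,"ry":0,"rz":-80},{"fingers":0,"tx":0.048,"ty":-0.015,"tz":0.04,"rx":0,"ry":0,"rz":-88},{"fingers":0,"tx":0.048,"ty":-0.015,"tz":0.06,"rx":0,"ry":0,"rz":-90},{"fingers":0,"tx":0.048,"ty":-0.015,"tz":0.08,"rx":0,"ry":0,"rz":-90},{"fingers":0,"tx":0.048,"ty":-0.015,"tz":0.1,"rx":0,"ry":0,"rz":-90},{"fingers":0,"tx":0.048,"ty":-0.015,"tz":0.1,"rx":0,"ry":0,"rz":-90},{"fingers":0,"tx":0.048,"ty":-0.015,"tz":0.1,"rx":0,"ry":0,"rz":-90}]'; python3 loc.py
python3 - <<'E'
import numpy as np
from h import *
from station import arm
M=R.from_quat(arm.get_obs()["tcp_rot"]).as_matrix();print(M.round(3).tolist())
for i,ph in enumerate(np.linspace(90,25,14)):
    r=25+(46-25)*(90-ph)/65; s,c=np.sin(np.radians(ph)),np.cos(np.radians(ph))
    print("%.0f r%.0f x %.4f z %.4f"%(ph,r,-.141-r/1e3*s-.006*c-.0095,.0028-r/1e3*c+.006*s))
E
```

```text
time_s: 9.9
tcp_pos: [0.4828, 0.0558, 0.1538]
tcp_rot: [-0.093, 0.996, -0.0, -0.001]
wrist_force: [0.1, -0.0, 0.5]
gripper_width: 0.0003
grasp_force: 0.0
t 9.9 hinge-rel -0.1758 -0.0026 0.0498 F 0.08 -0.04 0.52 Tm [ 0.04 -0.03 -0.02]
[[-0.983, -0.185, -0.002], [-0.185, 0.983, -0.001], [0.002, -0.0, -1.0]]
90 r25 x -0.1755 z 0.0088
85 r27 x -0.1775 z 0.0065
80 r28 x -0.1793 z 0.0038
75 r30 x -0.1809 z 0.0009
70 r31 x -0.1821 z -0.0023
65 r33 x -0.1830 z -0.0057
60 r35 x -0.1835 z -0.0094
55 r36 x -0.1837 z -0.0131
50 r38 x -0.1834 z -0.0170
45 r40 x -0.1827 z -0.0209
40 r41 x -0.1815 z -0.0249
35 r43 x -0.1799 z -0.0288
30 r44 x -0.1779 z -0.0326
25 r46 x -0.1754 z -0.0364
```

```bash
python3 -m inch '[{"fingers":0,"tx":0,"ty":0,"tz":0.015,"rx":0,"ry":0,"rz":0},{"fingers":0,"tx":0,"ty":0,"tz":0.028,"rx":0,"ry":0,"rz":0},{"fingers":0,"tx":0,"ty":0,"tz":0.036,"rx":0,"ry":0,"rz":0},{"fingers":0,"tx":0,"ty":0,"tz":0.041,"rx":0,"ry":0,"rz":0},{"fingers":0,"tx":0.002,"ty":0,"tz":0.043,"rx":0,"ry":0,"rz":0},{"fingers":0,"tx":0.0035,"ty":0,"tz":0.046,"rx":0,"ry":0,"rz":0},{"fingers":0,"tx":0.005,"ty":0,"tz":0.049,"rx":0,"ry":0,"rz":0},{"fingers":0,"tx":0.0065,"ty":0,"tz":0.052,"rx":0,"ry":0,"rz":0},{"fingers":0,"tx":0.007,"ty":0,"tz":0.0555,"rx":0,"ry":0,"rz":0},{"fingers":0,"tx":0.0075,"ty":0,"tz":0.059,"rx":0,"ry":0,"rz":0},{"fingers":0,"tx":0.008,"ty":0,"tz":0.063,"rx":0,"ry":0,"rz":0},{"fingers":0,"tx":0.0075,"ty":0,"tz":0.067,"rx":0,"ry":0,"rz":0},{"fingers":0,"tx":0.007,"ty":0,"tz":0.071,"rx":0,"ry":0,"rz":0},{"fingers":0,"tx":0.007,"ty":0,"tz":0.071,"rx":0,"ry":0,"rz":0}]'; python3 loc.py
python3 - <<'E'
from h import *
from station import arm
w=arm.get_image("wrist");s=arm.get_image("scene")
cv2.imwrite("pics/c6.png",np.hstack([w["pixels"][:330,130:430],cv2.resize(s["pixels"][150:260,255:390],None,fx=3,fy=3)]))
E
```

```text
time_s: 11.3
tcp_pos: [0.4746, 0.0547, 0.0823]
tcp_rot: [-0.093, 0.996, -0.0, -0.001]
wrist_force: [0.0, 0.6, -0.2]
gripper_width: 0.0003
grasp_force: 0.0
t 11.3 hinge-rel -0.1841 -0.0021 -0.0217 F 0.15 0.59 -0.19 Tm [0.03 0.05 0.05]
```

View pics/c6.png

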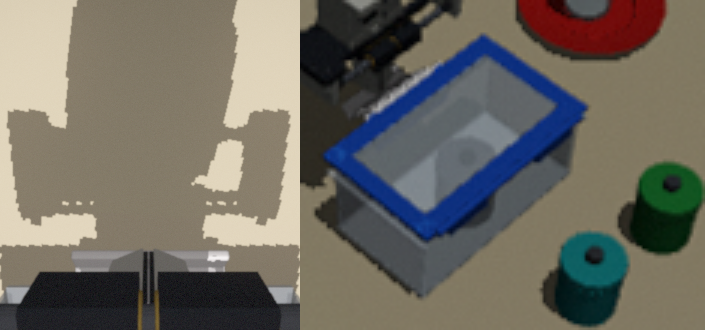

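The lid is still flat (right half). The clip is partly folded, with its pale lip at (75-228,255) just beyond the fingertips. I'll continue to about 25°.

```bash
python3 -m inch '[{"fingers":0,"tx":-0.001,"ty":0,"tz":0.004,"rx":0,"ry":0,"rz":0},{"fingers":0,"tx":-0.003,"ty":0,"tz":0.008,"rx":0,"ry":0,"rz":0},{"fingers":0,"tx":-0.005,"ty":0,"tz":0.011,"rx":0,"ry":0,"rz":0},{"fingers":0,"tx":-0.0075,"ty":0,"tz":0.0145,"rx":0,"ry":0,"rz":0},{"fingers":0,"tx":-0.0075,"ty":0,"tz":0.0145,"rx":0,"ry":0,"rz":0}]'; python3 loc.py
```

```text
time_s: 11.9
tcp_pos: [0.4825, 0.0562, 0.0682]
tcp_rot: [-0.093, 0.996, -0.0, -0.001]
wrist_force: [-1.4, -0.3, 2.3]
gripper_width: 0.0005
grasp_force: 1.5
t 11.9 hinge-rel -0.176 -0.0021 -0.0358 F -1.46 -0.05 2.28 Tm [-0.01  0.52 -0.  ]
```

```bash
python3 -m inch '[{"fingers":0,"tx":0.0005,"ty":0,"tz":0.001,"rx":0,"ry":0,"rz":0},{"fingers":0,"tx":0.001,"ty":0,"tz":0.002,"rx":0,"ry":0,"rz":0},{"fingers":0,"tx":0.001,"ty":0,"tz":0.003,"rx":0,"ry":0,"rz":0},{"fingers":0,"tx":0.001,"ty":0,"tz":0.003,"rx":0,"ry":0,"rz":0}]'; python3 loc.py
```

```text
time_s: 12.3
tcp_pos: [0.4826, 0.0562, 0.0661]
tcp_rot: [-0.093, 0.996, 0.0, 0.001]
wrist_force: [-2.0, 0.9, 7.0]
gripper_width: 0.0004
grasp_force: 3.3
t 12.3 hinge-rel -0.1759 -0.0022 -0.0379 F -1.76 1.29 7.03 Tm [0.03 0.28 0.08]
```

```bash
python3 -m inch '[{"fingers":0,"tx":-0.001,"ty":0,"tz":0.001,"rx":0,"ry":0,"rz":0},{"fingers":0,"tx":-0.002,"ty":0,"tz":0.001,"rx":0,"ry":0,"rz":0},{"fingers":0,"tx":-0.002,"ty":0,"tz":0.001,"rx":0,"ry":0,"rz":0}]'; python3 loc.py
```

```text
time_s: 12.6
tcp_pos: [0.4836, 0.0564, 0.0648]
tcp_rot: [-0.093, 0.996, 0.0, -0.0]
wrist_force: [-2.7, -0.9, 5.9]
gripper_width: 0.0003
grasp_force: 3.1
t 12.6 hinge-rel -0.1749 -0.0022 -0.0392 F -2.87 -0.41 5.86 Tm [-0.05  0.71 -0.04]
```

```bash
python3 -m inch '[{"fingers":0,"tx":-0.001,"ty":0,"tz":0.001,"rx":0,"ry":0,"rz":0},{"fingers":0,"tx":-0.002,"ty":0,"tz":0.0015,"rx":0,"ry":0,"rz":0},{"fingers":0,"tx":-0.003,"ty":0,"tz":0.0015,"rx":0,"ry":0,"rz":0},{"fingers":0,"tx":-0.003,"ty":0,"tz":0.0015,"rx":0,"ry":0,"rz":0}]'; python3 loc.py
```

```text
time_s: 13.0
tcp_pos: [0.4859, 0.0568, 0.063]
tcp_rot: [-0.093, 0.996, -0.0, -0.001]
wrist_force: [-4.5, -0.7, 4.4]
gripper_width: 0.0004
grasp_force: 2.9
t 13.0 hinge-rel -0.1726 -0.0022 -0.041 F -4.54 0.15 4.44 Tm [-0.17  1.11  0.01]
```

```bash
python3 -m inch '[{"fingers":0,"tx":0,"ty":0,"tz":0.0015,"rx":0,"ry":0,"rz":0},{"fingers":0,"tx":-0.001,"ty":0,"tz":0.002,"rx":0,"ry":0,"rz":0},{"fingers":0,"tx":-0.002,"ty":0,"tz":0.002,"rx":0,"ry":0,"rz":0},{"fingers":0,"tx":-0.002,"ty":0,"tz":0.002,"rx":0,"ry":0,"rz":0}]'; python3 loc.py
```

```text
time_s: 13.4
tcp_pos: [0.4882, 0.0573, 0.0609]
tcp_rot: [-0.093, 0.996, -0.0, -0.001]
wrist_force: [-4.6, -1.1, 1.6]
gripper_width: 0.0003
grasp_force: 2.6
t 13.4 hinge-rel -0.1702 -0.0022 -0.0431 F -4.69 -0.18 1.64 Tm [-0.16  1.12  0.02]
```

```bash
python3 -m inch '[{"fingers":0,"tx":0,"ty":0,"tz":0.001,"rx":0,"ry":0,"rz":0},{"fingers":0,"tx":-0.0005,"ty":0,"tz":0.002,"rx":0,"ry":0,"rz":0},{"fingers":0,"tx":-0.001,"ty":0,"tz":0.0025,"rx":0,"ry":0,"rz":0},{"fingers":0,"tx":-0.001,"ty":0,"tz":0.0025,"rx":0,"ry":0,"rz":0}]'; python3 loc.py
```

```text
time_s: 13.8
tcp_pos: [0.4905, 0.0577, 0.0588]
tcp_rot: [-0.093, 0.996, 0.0, 0.001]
wrist_force: [-1.4, -0.3, 1.1]
gripper_width: 0.0003
grasp_force: 0.8
t 13.8 hinge-rel -0.1679 -0.0021 -0.0452 F -1.43 -0.02 1.1 Tm [-0.    0.26 -0.03]
```

```bash
python3 -m inch '[{"fingers":0,"tx":-0.001,"ty":0,"tz":0.001,"rx":0,"ry":0,"rz":0},{"fingers":0,"tx":-0.002,"ty":0,"tz":0.002,"rx":0,"ry":0,"rz":0},{"fingers":0,"tx":-0.002,"ty":0,"tz":0.002,"rx":0,"ry":0,"rz":0}]'; python3 loc.py
```

```text
time_s: 14.1
tcp_pos: [0.4923, 0.0581, 0.0567]
tcp_rot: [-0.093, 0.996, 0.0, 0.0]
wrist_force: [-0.2, 0.4, 0.7]
gripper_width: 0.0002
grasp_force: 0.4
t 14.1 hinge-rel -0.166 -0.0022 -0.0473 F -0.12 0.4 0.68 Tm [0.01 0.07 0.02]
```

```bash
python3 -m inch '[{"fingers":0,"tx":-0.001,"ty":0,"tz":0,"rx":0,"ry":0,"rz":0},{"fingers":0,"tx":-0.002,"ty":0,"tz":0,"rx":0,"ry":0,"rz":0},{"fingers":0,"tx":-0.003,"ty":0,"tz":0,"rx":0,"ry":0,"rz":0},{"fingers":0,"tx":-0.003,"ty":0,"tz":0,"rx":0,"ry":0,"rz":0}]'; python3 loc.py
```

```text
time_s: 14.5
tcp_pos: [0.4952, 0.0586, 0.0568]
tcp_rot: [-0.093, 0.996, 0.0, 0.0]
wrist_force: [-0.1, 0.7, 0.0]
gripper_width: 0.0007
grasp_force: 0.0
t 14.5 hinge-rel -0.1631 -0.0022 -0.0472 F -0.01 0.74 0.05 Tm [ 0.01 -0.    0.02]
```

```bash
python3 -m inch '[{"fingers":0,"tx":-0.001,"ty":0,"tz":0,"rx":0,"ry":0,"rz":0},{"fingers":0,"tx":-0.002,"ty":0,"tz":0,"rx":0,"ry":0,"rz":0},{"fingers":0,"tx":-0.002,"ty":0,"tz":0,"rx":0,"ry":0,"rz":0}]'; python3 loc.py
```

```text
time_s: 14.8
tcp_pos: [0.4966, 0.0589, 0.0567]
tcp_rot: [-0.093, 0.996, 0.0, -0.0]
wrist_force: [-0.6, -0.6, -0.6]
gripper_width: 0.0007
grasp_force: 0.3
t 14.8 hinge-rel -0.1616 -0.0022 -0.0473 F -0.72 -0.44 -0.62 Tm [ 0.04  0.09 -0.01]
```

```bash
python3 -m inch '[{"fingers":0,"tx":-0.001,"ty":0,"tz":0,"rx":0,"ry":0,"rz":0},{"fingers":0,"tx":-0.001,"ty":0,"tz":0,"rx":0,"ry":0,"rz":0}]'; python3 loc.py
```

```text
time_s: 15.0
tcp_pos: [0.4969, 0.0589, 0.0566]
tcp_rot: [-0.093, 0.996, -0.0, -0.001]
wrist_force: [-3.9, 0.0, 3.1]
gripper_width: 0.0003
grasp_force: 2.1
t 15.0 hinge-rel -0.1614 -0.0022 -0.0474 F -3.82 0.74 3.06 Tm [-0.07  0.85  0.03]
```

```bash
python3 -m inch '[{"fingers":0,"tx":-0.001,"ty":0,"tz":0.001,"rx":0,"ry":0,"rz":0},{"fingers":0,"tx":-0.001,"ty":0,"tz":0.001,"rx":0,"ry":0,"rz":0}]'; python3 loc.py
```

```text
time_s: 15.2
tcp_pos: [0.4971, 0.059, 0.0558]
tcp_rot: [-0.093, 0.996, 0.0, -0.001]
wrist_force: [-8.1, -0.8, 11.1]
gripper_width: 0.0006
grasp_force: 8.6
t 15.2 hinge-rel -0.1611 -0.0022 -0.0482 F -8.14 0.75 11.14 Tm [-0.26  1.84 -0.04]
```

```bash
python3 -m inch '[{"fingers":0,"tx":-0.001,"ty":0,"tz":0.0005,"rx":0,"ry":0,"rz":0},{"fingers":0,"tx":-0.001,"ty":0,"tz":0.0005,"rx":0,"ry":0,"rz":0}]'; python3 loc.py
```

```text
time_s: 15.4
tcp_pos: [0.4973, 0.059, 0.0555]
tcp_rot: [-0.093, 0.996, 0.0, -0.002]
wrist_force: [-12.8, -1.9, 18.3]
gripper_width: 0.0005
grasp_force: 11.9
t 15.4 hinge-rel -0.161 -0.0022 -0.0485 F -12.94 0.54 18.26 Tm [-0.37  2.63  0.05]
```

Both directions are stiff now: the clip is at its hard stop. I'll back off (up a touch, then outward) and look.

```bash
python3 -m inch '[{"fingers":0,"tx":0.001,"ty":0,"tz":-0.002,"rx":0,"ry":0,"rz":0},{"fingers":0,"tx":0.004,"ty":0,"tz":-0.004,"rx":0,"ry":0,"rz":0},{"fingers":0,"tx":0.01,"ty":0,"tz":-0.01,"rx":0,"ry":0,"rz":0},{"fingers":0,"tx":0.02,"ty":0,"tz":-0.04,"rx":0,"ry":0,"rz":0},{"fingers":0,"tx":0.03,"ty":0,"tz":-0.08,"rx":0,"ry":0,"rz":0},{"fingers":0,"tx":0.05,"ty":0,"tz":-0.12,"rx":0,"ry":0,"rz":0},{"fingers":0,"tx":0.09,"ty":0,"tz":-0.15,"rx":0,"ry":0,"rz":0},{"fingers":0,"tx":0.13,"ty":0,"tz":-0.16,"rx":0,"ry":0,"rz":0},{"fingers":0,"tx":0.13,"ty":0,"tz":-0.16,"rx":0,"ry":0,"rz":0},{"fingers":0,"tx":0.13,"ty":0,"tz":-0.16,"rx":0,"ry":0,"rz":0}]'; python3 loc.py
python3 - <<'E'
from h import *
from station import arm
t=arm.get_image("top");s=arm.get_image("scene")
cv2.imwrite("pics/c7.png",np.hstack([cv2.resize(t["pixels"][150:260,165:295],None,fx=3,fy=3),cv2.resize(s["pixels"][150:260,255:390],None,fx=3,fy=3)]))
pickle.dump((t,s),open("f.pkl","wb"))
E
```

```text
time_s: 16.4
tcp_pos: [0.3721, 0.0355, 0.2162]
tcp_rot: [-0.093, 0.996, 0.001, 0.002]
wrist_force: [0.6, 0.4, -0.7]
gripper_width: 0.0004
grasp_force: 0.0
t 16.4 hinge-rel -0.2884 -0.0018 0.1122 F 0.63 0.29 -0.7 Tm [ 0.06 -0.04 -0.  ]
```

View pics/c7.png

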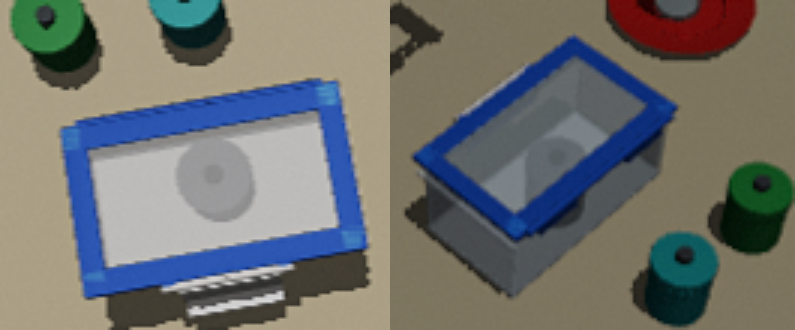

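The clip hangs folded against the front, with its hinge edge at (230,278) and lip at (237,303) in the left half. The lid is level and nothing else has moved. I'll check the lip's position numerically.

Run:
```python
from h import *
t,s=pickle.load(open("f.pkl","rb"))
H=np.array([.655,.0913,.104]);b=np.radians(10.8);E=np.array([[np.cos(b),np.sin(b),0],[-np.sin(b),np.cos(b),0],[0,0,1]])
for n,u,v,z in(("lip outer L",189,316,.053),("lip outer R",285,299,.053),("lip inner mid",237,299,.053),("lid front L",86,298,.108),("lid front R",367,247,.108)):
    print(n,(E@(plane(t,165+u/3,150+v/3,z)-H)).round(4))
d=pickle.load(open("im0.pkl","rb"))
for n,lo,hi in(("red",(0,150,80),(6,255,255)),("teal",(85,120,60),(98,255,255)),("green",(50,120,40),(75,255,255)),("gold",(18,150,120),(30,255,255))):
    print(n,[np.array(cv2.moments(cv2.inRange(cv2.cvtColor(i["pixels"],cv2.COLOR_BGR2HSV),lo,hi),True)[k] for k in()).tolist() if 0 else (lambda m:(round(m["m10"]/m["m00"],1),round(m["m01"]/m["m00"],1)))(cv2.moments(cv2.inRange(cv2.cvtColor(i["pixels"],cv2.COLOR_BGR2HSV),lo,hi),True)) for i in(d["scene"],s)])
```

```text
lip outer L [-0.1635  0.0383 -0.051 ]
lip outer R [-0.1637 -0.0418 -0.051 ]
lip inner mid [-0.1567 -0.0028 -0.051 ]
lid front L [-0.1396  0.1098  0.004 ]
lid front R [-0.1392 -0.1135  0.004 ]
red [(358.1, 151.3), (352.9, 153.3)]
teal [(352.6, 236.4), (352.6, 236.5)]
green [(378.3, 213.0), (378.4, 213.0)]
gold [(149.6, 264.4), (153.1, 264.2)]
```

```bash
python3 -c "
from station import arm
print(arm.job_done())"
```

```text
the job is handed in; nothing more can be done
None
```

I folded the lid down onto its seal and pressed the clip home until it met a hard stop at roughly 0.1 rad, with clear signs that it snapped; the arm was clear of everything when I handed the job in at about 16.5 s.

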